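Hang the second shelf bracket on its slotted upright and press it home

ROBOT

A 7-joint arm with a two-finger parallel gripper is mounted at the origin on a cart in front of the work surface, level with it; the furniture and walls round the work are solid. World frame = base frame: x ahead of the robot, y to its left, z up, the work surface at z = 0. Lengths are in m, angles in rad, forces in N, time in s.
With the tool pointing down it reaches from about 0.35 to 0.9 m from the base axis. Payload 19.9 kg.
Tool frame: the origin (TCP) lies on the centre line of the jaws, within the pads' length; the fingertips stand 11 mm ahead of it and the grasp point (between the pads) lies 8 mm behind it; z points along the fingers, y is the direction in which the jaws open and shut (so a half turn about z gives the same grasp; the last joint's range is limited). The gripper opens to 85 mm and grips with 20 to 120 N. Pads are 22 mm wide; open, the fingers measure 114 mm over their backs; the gripper's body (76 mm by 85 mm) begins 54 mm behind the grasp point. The pads swing forward as they close: fully open they stand 13 mm farther back than shut.
Start: joints at [1.264, 0.417, -0.01, 1.614, 0.005, 1.111, -0.053], TCP at [0.164, -0.603, 0.242] pointing down, gripper open.
Joint ranges: [-2.81, 2.81], [-0.39, 2.02], [-1.27, 1.25], [0.06, 2.57], [-1.19, 4.33], [0.19, 2], [-2.82, 2.82]. Speed limits (rad/s): [1.89, 1.89, 2.39, 2.39, 3.01, 3.01, 3.01].

INTERFACE

Orientations are given as a unit quaternion [w, x, y, z].
In Python, from rig import sense, grab_frame, job_done, regions_of, mark_of gives the robot as it stands.
- The arm moves only by the tool move_arm, never from a script. Its argument "deltas" is a list of rows, each a list of 7 numbers: the opening, from 0 (shut) to 1 (fully open), then the shift along the world's x, y, z in m, then the turn, a rotation vector about the world's x, y, z in degrees. In form: [[jaw, dx, dy, dz, ax, ay, az], ...]. A call has 1 to 8 rows; each row is the pose to reach, as a shift and turn from the pose commanded when the call began; what a row does not reach only later rows make up. A row lasts 1/8 s, in which the tool goes at most 62.5 mm and 10.7 degrees, less where a joint would pass 70% of its speed; a pose out of reach is approached as far as the arm can. A call with a gripper value outside its range is refused whole. The fingers move at their own pace and stop on an object; the grip force is fixed at half the most. Time passes only in rows, so rows that repeat a pose let the fingers close. It gives the time, the measured TCP pose, the force and the opening at its end, in the units of the state.
- sense(): the state, without advancing time (a new reading comes with each control period).
- grab_frame(name): name is "scene" or "top" or "wrist"; returns a dict with "frame" (400x640x3 uint8, blue, green, red), "camera_matrix" (3x3 intrinsics, pixels), "D" ([k1, k2, p1, p2, k3] as OpenCV has them; the pictures are not rectified), "rvec" (rotation vector, rad) and "tvec" (3), from world to camera coordinates, as OpenCV has them; the wrist camera has in their place "T_tool_cam" (4x4, takes a point from camera to tool coordinates, whose origin is the TCP and whose axes are the flange's). Camera axes: x right, y down, z forward; pixel columns grow to the right and rows downward; lengths in m; the calibration is good to about 2 mm. A picture is of the moment at which its call begins: read the wrist's pose just before it. There is no depth.
- job_done(): hands the job in, once; it reports no verdict.
Trained networks look in a picture, given as the dict that the camera call returned (one of the last four; its "shot" number tells which), for a name from the list of things; names that differ only in an ending like _2 or _b are one class to them, and where a whole thing is asked for, a point or a joint stands for the part that bears it (a point fixed in the world has none). Each returns a list of dicts, best first, with "score" (0 to 1); they miss things now and then, are a little off and sometimes report something else, mostly with a low value. They report only what shows in the picture. A call takes as long as a camera call.
- regions_of(thing, picture): "mask" (400x640 bool, what is visible of it) and "point" ([row, column] in pixels, amid what is visible of it).
- mark_of(thing, picture): "point" ([row, column] in pixels: a listed point, or the origin of a listed thing).
The state is a dict: "time": time; "joint_pos": joint angles; "dq": joint speeds; "joint_efforts": joint torques, N m; "tool_pos": TCP position; "orientation": TCP orientation; "ft_force": force on the tool from outside, world axes, zero at the start; "ft_torque": the same for the moment, N m; "opening": finger opening in m.
Only numpy, scipy, OpenCV 4.12 (cv2) and the standard library are available. Lean on these libraries where they do the work, as an engineer would, in place of code of your own. Each camera call takes 0.05 s, during which the arm holds its last target.

TASK

Take the loose shelf bracket out of its grey rest, hook both its claws into the upper two slots of the empty upright (the one without a bracket) and let go of it so that it hangs by its claws. Then press it down from above, close to the upright, until it snaps fully home on the plunger under its heel and stays there. Do not knock over the bottle or shove the tape roll away.

Things in the scene. Friction and masses are not known exactly. Their poses are not given: they have to be found in the camera images.
- bracket: Loose bare-steel shelf bracket, 0.2-0.4 kg: triangular frame 10 mm thick (y). Origin: lower back corner (heel), mid-thickness; z up, arm towards -x, claws out of the back to +x. Back bar x -18..0, z 0..94 mm; arm x -150..0, z 76..94, with a 10 mm stop on its far end's top. Starts upright in the rest.
- grip (a point): Place to grip the bracket, across its 10 mm thickness: middle of the arm's height (18 mm), near the balance point; at x -65, z 85 mm in the bracket's axes.
- claw (a point): Upper claw of the bracket: point where the underside of its neck leaves the back edge (bracket x 0, z 78 mm). The lower claw is the same, 56 mm below. Neck 10 mm high, 10 mm thick; behind it a tooth hangs 18 mm below the neck's underside, its front 5.5 mm behind the back edge, its round nose (radius 4.25 mm) reaching 14 mm behind the back edge.
- rest: Fixed grey plastic rest, base 185 x 70 x 12 mm, origin on the bench. The bracket's heel stands at x = y = 0, 12 mm up, axes parallel; cheeks x -22..4 mm, 47 mm high; a forked post at x -137..-119 mm, 101 mm high, holds the arm (12 to 13 mm gaps). Lift the bracket straight up, 60 mm or more, to clear it.
- upright: Empty fixed upright: foot 130 x 90 x 10 mm, channel 36 mm wide and 225 mm high with a slotted strip 4 mm thick on its front. Origin on the bench below the strip's front face, mid-width; z up, +x into the strip. Column of slots 14 mm wide, 32 mm high, pitch 56 mm. The bracket goes in along +x, in the same axes, and ends with its back edge at x = 0, y = 0.
- slot (a point): Nominal middle of the lower edge of the topmost slot (upright x 0, z 178 mm); the next slot is 56 mm lower. The strip with slots, ledge, plunger and catch is clamped up to 12 mm above or below nominal, which this point does not show: find it by touch or sight. The claw goes in with its neck 18 to 22 mm above the true edge, until the back edge meets the strip; stopped by the face it is 14 mm short.
- home (a point): Nominal place of the heel when fully home (upright x 0, z 100 mm; the strip's offset adds). Lowered after entering, the bracket comes to rest on a hidden spring catch about 12 mm above home and can be let go there. About 5 to 15 N down on top of the arm, within 30 mm of the upright (farther out it may jam), drives it past the catch; it snaps home, necks on the slot edges, and stays.
- plunger (a joint): Spring plunger, 9 mm round, dark steel, on a ledge on the strip, 11 mm in front of it under the bracket's heel. 0 = up (top nominally 105.5 mm high, 5.5 mm above home); about 0.0055 m = pressed by the fully home bracket. Takes 0.5 to 1.1 N.
- mate_upright: Second fixed upright like the empty one but already carrying a fixed bracket; same origin and axes. About 200 mm to the left or right of the empty one.
- ipa_bottle: Loose white bottle with red cap, 47 mm round, 134 mm high, behind the uprights; origin under its base.
- tape: Loose roll of cream tape, 94 mm round, 25 mm high, lying in front of the uprights; origin under its centre.

How it is judged:
On the way, in this order (a step that is already met when the one before it is completed fails the run):
1. The bracket hangs by its claws on the empty upright, let go, not yet pressed home (x of bracket in the frame of upright between -0.006 and 0.004 m and y of bracket in the frame of upright between -0.005 and 0.005 m and angle between bracket's own z axis and vertical below 0.08 rad and angle between the x axis of bracket and the x axis of upright, either way round below 0.15 rad and linear speed of bracket below 0.02 m/s and z of bracket in the frame of upright between 0.09 and 0.132 m and contact force between the fingers and bracket below 0.05 N and value of joint plunger below 0.0025 m), for 0.2 s.
2. The bracket is pressed fully home on the plunger (x of bracket in the frame of upright between -0.006 and 0.004 m and y of bracket in the frame of upright between -0.005 and 0.005 m and value of joint plunger above 0.0042 m), for 0.1 s.
At the end, for the whole second after the job is handed in: The bracket is on the empty upright, back edge within 6 mm and mid-plane within 5 mm of the strip's, upright within 0.08 rad and square to the strip within 0.15 rad, at rest, with its heel holding the plunger at least 4.2 mm down (home is about 5.5 mm), heel between 84 and 116 mm high (all of step 2 and angle between bracket's own z axis and vertical below 0.08 rad and angle between the x axis of bracket and the x axis of upright, either way round below 0.15 rad and linear speed of bracket below 0.02 m/s and z of bracket in the frame of upright between 0.084 and 0.116 m and value of joint plunger below 0.0075 m); the robot touches nothing.
It fails at once if the bottle is knocked over (angle between ipa_bottle's own z axis and vertical above 0.6 rad).
It fails at once if the tape roll is shoved more than 50 mm (distance of tape from where it was at the start of the episode above 0.05 m).
It also fails if it takes over 72 s, if anything falls off the work surface, if the arm or the gripper's body presses on something with over 40 N, if the wrist force passes 120 N, or if a joint passes its speed limit or range.

## Working session

There is one attempt and no reset: what is moved stays moved. The work goes in short steps, Python scripts to look and compute and a tool call to move; the robot and the scene stay as the last step left them, time stands still between calls to the robot, and variables do not carry over. Pictures are saved under pics/ and viewed, and the job is handed in when it is done.

Besides the shell and the picture viewer there is one more tool, called after "Request:" as a command line: name --pt "numbers of a row" for each row, then --argument value for the rest. move_arm: Moves the arm, as the interface text tells. Its arguments: {"type":"object","properties":{"deltas":{"type":"array"}},"required":["deltas"]}

```bash
ls; mkdir -p pics; cat > h.py <<'E'
import numpy as np,cv2
from rig import *
def R(f): return cv2.Rodrigues(np.array(f["rvec"],float))[0]
def ray(f,rc,pose=None):
    K=np.array(f["camera_matrix"],float);D=np.array(f["D"],float)
    p=cv2.undistortPoints(np.array([[[rc[1],rc[0]]]],float),K,D)[0,0]
    d=np.array([p[0],p[1],1.])
    if "rvec" in f:
        r=R(f);t=np.array(f["tvec"],float).ravel();o=-r.T@t;d=r.T@d
    else:
        from scipy.spatial.transform import Rotation as Ro
        T=np.array(f["T_tool_cam"]);pos,q=pose
        r=Ro.from_quat([q[1],q[2],q[3],q[0]]).as_matrix()
        o=r@T[:3,3]+pos;d=r@T[:3,:3]@d
    return o,d/np.linalg.norm(d)
def atz(o,d,z): return o+d*(z-o[2])/d[2]
def tri(a,b):
    A=np.zeros((3,3));B=np.zeros(3)
    for o,d in (a,b):
        P=np.eye(3)-np.outer(d,d);A+=P;B+=P@o
    x=np.linalg.solve(A,B)
    return x,[np.linalg.norm((np.eye(3)-np.outer(d,d))@(x-o))*1000 for o,d in(a,b)]
def proj(f,X,pose=None):
    K=np.array(f["camera_matrix"],float);D=np.array(f["D"],float)
    X=np.atleast_2d(np.array(X,float))
    if "rvec" in f: return cv2.projectPoints(X,np.array(f["rvec"],float),np.array(f["tvec"],float),K,D)[0][:,0]
    from scipy.spatial.transform import Rotation as Ro
    T=np.array(f["T_tool_cam"]);pos,q=pose
    r=Ro.from_quat([q[1],q[2],q[3],q[0]]).as_matrix()
    M=np.eye(4);M[:3,:3]=r;M[:3,3]=pos;M=np.linalg.inv(M@T)
    return cv2.projectPoints(X,cv2.Rodrigues(M[:3,:3])[0],M[:3,3],K,D)[0][:,0]
E
python3 - <<'E'
from h import *
s=sense();print(s)
for c in("scene","top"):
    f=grab_frame(c);cv2.imwrite(f"pics/{c}0.png",f["frame"]);print(c,f["camera_matrix"],f["D"])
    print(-R(f).T@np.array(f["tvec"]).ravel())
    for n in["bracket","grip","claw","rest","upright","slot","home","plunger","mate_upright","ipa_bottle","tape"]:
        for m in mark_of(n,f)[:3]:
            o,d=ray(f,m["point"]);print(n,m["score"],np.round(m["point"],1),atz(o,d,0).round(3))
E
```

```text
pics
{'time': 0.0, 'joint_pos': array([ 1.26452196,  0.41797826, -0.01031698,  1.61419741,  0.00471594,
        1.11071906, -0.05296328]), 'dq': array([-0.00173109, -0.0007461 , -0.0014318 , -0.00067202,  0.00155655,
        0.00158187,  0.00062983]), 'joint_efforts': array([-3.77288261e-04, -8.64437485e+01,  6.79429416e-01, -4.34897804e+01,
        1.91490026e-02,  7.56182650e-03,  2.49843316e-05]), 'tool_pos': array([ 0.1634585 , -0.60288099,  0.24164777]), 'orientation': array([-6.24800670e-04,  9.91245120e-01,  1.32032965e-01, -1.35053696e-04]), 'ft_force': array([-0.49038118,  0.50799303, -0.15749489]), 'ft_torque': array([0.0276653 , 0.03804331, 0.0073222 ]), 'opening': 0.08524418360580441}
scene [[376.40114215   0.         318.70964837]
 [  0.         376.40114215 201.3800656 ]
 [  0.           0.           1.        ]] [-0.06159372  0.          0.          0.          0.        ]
[ 0.25891162 -0.65263167  0.77586496]
bracket 0.87 [179.3 268.3] [0.527 0.258 0.   ]
grip 0.73 [158.2 246.5] [0.503 0.401 0.   ]
claw 0.88 [153.4 266. ] [0.573 0.394 0.   ]
claw 0.29 [325. 316.] [ 0.431 -0.269  0.   ]
rest 0.87 [179.  270.8] [0.535 0.256 0.   ]
rest 0.58 [162.7 249.5] [0.504 0.372 0.   ]
upright 0.68 [267.  357.4] [ 0.597 -0.175 -0.   ]
slot 0.86 [215.7 357.4] [ 0.693 -0.019  0.   ]
slot 0.34 [326.3 317.2] [ 0.432 -0.273  0.   ]
home 0.64 [238.  359.3] [ 0.653 -0.094  0.   ]Traceback (most recent call last):
  File "<stdin>", line 7, in <module>
ValueError: it knows: bracket, claw, grip, home, ipa_bottle, mate_upright, rest, slot, tape, upright
```

```bash
python3 - <<'E'
from h import *
for c in("scene","top"):
    f=grab_frame(c);cv2.imwrite(f"pics/{c}0.png",f["frame"])
    print(c,-R(f).T@np.array(f["tvec"]).ravel())
    for n in["bracket","grip","claw","rest","upright","slot","home","mate_upright","ipa_bottle","tape"]:
        for m in mark_of(n,f)[:3]:
            o,d=ray(f,m["point"]);print(n,m["score"],np.round(m["point"],1),atz(o,d,0).round(3))
E
```

```text
scene [ 0.25891162 -0.65263167  0.77586496]
bracket 0.56 [176.  269.5] [0.537 0.272 0.   ]
grip 0.7 [162.2 245.5] [0.492 0.381 0.   ]
claw 0.98 [154.8 266.2] [0.57  0.386 0.   ]
claw 0.18 [237.5 361. ] [ 0.658 -0.095  0.   ]
rest 0.56 [180.6 270.9] [0.532 0.248 0.   ]
upright 0.74 [266.6 359.5] [ 0.602 -0.177  0.   ]
slot 0.63 [215.7 358.6] [ 0.696 -0.021  0.   ]
slot 0.39 [161.8 246. ] [0.495 0.383 0.   ]
home 0.84 [235.8 361.1] [ 0.661 -0.09   0.   ]
mate_upright 0.69 [325.9 402.6] [ 0.601 -0.362 -0.   ]
ipa_bottle 0.52 [278.4 414.5] [ 0.703 -0.272  0.   ]
tape 0.96 [324.2 317.2] [ 0.435 -0.268  0.   ]
top [ 0.44265405 -0.06773201  1.52705146]
bracket 0.57 [226.8 225.5] [0.545 0.263 0.   ]
grip 0.61 [251.4 219.1] [0.471 0.28  0.   ]
claw 0.87 [224.7 219.3] [0.551 0.282 0.   ]
rest 0.73 [228. 228.] [0.542 0.255 0.   ]
upright 0.84 [208.  368.7] [ 0.606 -0.168  0.   ]
slot 0.57 [202.  373.7] [ 0.624 -0.183  0.   ]
slot 0.33 [230.2 220.6] [0.535 0.278 0.   ]
home 0.73 [204.2 374.5] [ 0.617 -0.185  0.   ]
home 0.68 [208.1 434.8] [ 0.607 -0.365  0.   ]
home 0.59 [227.1 222.9] [0.544 0.271 0.   ]
mate_upright 0.7 [206.9 435.4] [ 0.61  -0.367  0.   ]
ipa_bottle 0.79 [175.3 404.1] [ 0.706 -0.274  0.   ]
ipa_bottle 0.2 [209.3 367.6] [ 0.602 -0.164  0.   ]
tape 0.59 [266.1 398.9] [ 0.433 -0.257  0.   ]
```

View pics/scene0.png

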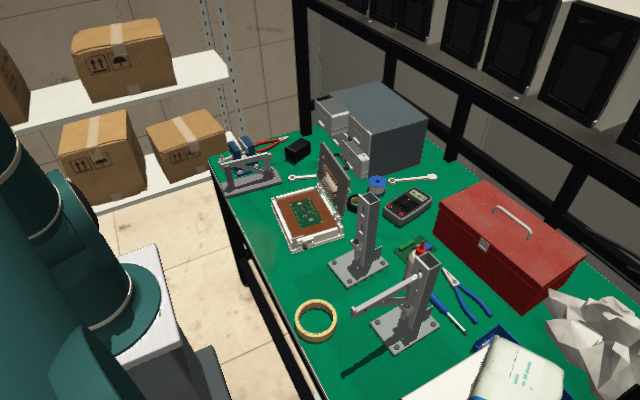

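View pics/top0.png

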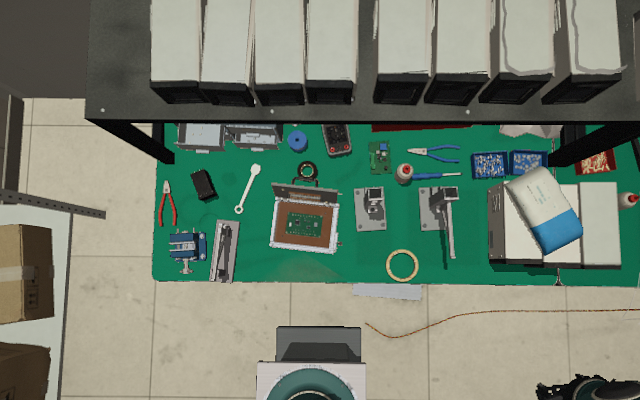

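```bash
python3 - <<'E'
from h import *
a=cv2.imread("pics/top0.png");b=cv2.imread("pics/scene0.png")
x=cv2.resize(a[200:300,180:260],None,fx=5,fy=5,interpolation=cv2.INTER_CUBIC)
y=cv2.resize(a[160:280,340:470],None,fx=5*100/120,fy=5*100/120,interpolation=cv2.INTER_CUBIC)
z=np.zeros((500,800,3),np.uint8);z[:,:400]=x;w=min(400,y.shape[1]);z[:y.shape[0],400:400+w]=y[:500,:w]
cv2.imwrite("pics/c1.png",z)
cv2.imwrite("pics/c2.png",cv2.resize(b[120:360,200:450],None,fx=2.5,fy=2.5,interpolation=cv2.INTER_CUBIC)[:600,:800])
E
```

```text
(no output)
```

View pics/c1.png

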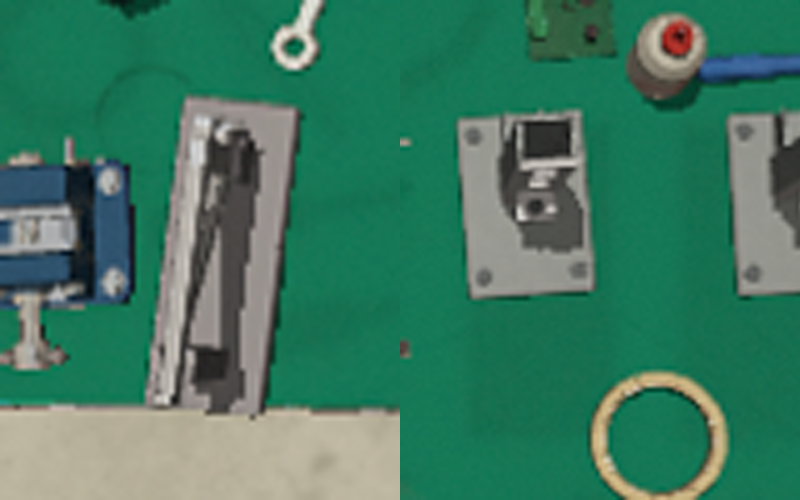

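View pics/c2.png

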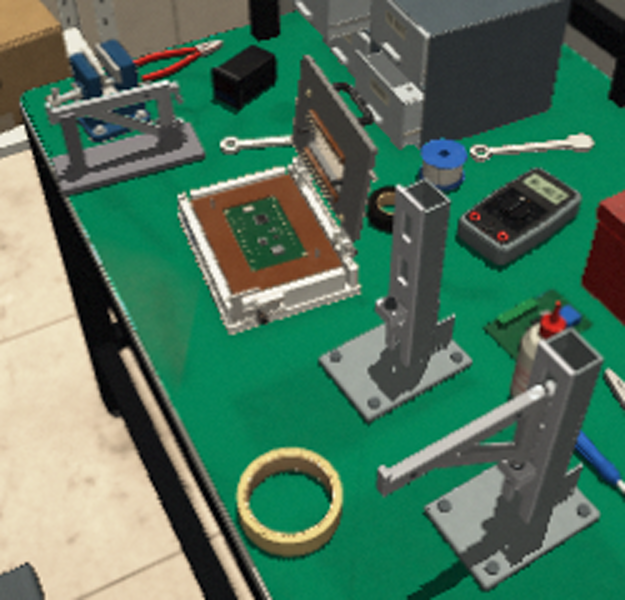

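```bash
python3 - <<'E'
from h import *
f=grab_frame("top");g=grab_frame("scene")
def T(u,v,z): return atz(*ray(f,(v,u)),z)[:2]
c=[(217.4,219.4),(239.8,221.2),(232.4,282.4),(209.4,280.6)]
P=[T(u,v,.012) for u,v in c];print(np.round(P,3))
d=(P[0]-P[3]+P[1]-P[2]);print("rest yaw",np.degrees(np.arctan2(d[1],d[0])), np.mean(P,0))
s=4.1667
c=[(458,117),(582,111),(593,292),(472,297)]
P=[T(340+(u-400)/s,160+v/s,.010) for u,v in c];print(np.round(P,3))
d=(P[0]-P[3]+P[1]-P[2]);print("upr yaw",np.degrees(np.arctan2(d[1],d[0])), np.mean(P,0))
m=lambda n,p:mark_of(n,p)[0]["point"]
for n in["grip","claw","slot","home","upright","bracket"]:
    a=m(n,f);b=m(n,g);print(n,tri(ray(f,a),ray(g,b)),T(a[1],a[0],dict(grip=.097,claw=.09,slot=.178,home=.1).get(n,0)))
from scipy.spatial.transform import Rotation as Ro
q=sense()["orientation"];print(Ro.from_quat([q[1],q[2],q[3],q[0]]).as_matrix().round(3))
w=grab_frame("wrist");print(w["T_tool_cam"],w["camera_matrix"])
E
```

```text
[[0.566 0.286]
 [0.561 0.218]
 [0.38  0.235]
 [0.385 0.303]]
rest yaw -5.357584549804545 [0.47318847 0.26037737]
[[ 0.664 -0.123]
 [ 0.669 -0.212]
 [ 0.539 -0.219]
 [ 0.534 -0.133]]
upr yaw 3.954313572642021 [ 0.60173029 -0.17170626]Traceback (most recent call last):
  File "<stdin>", line 13, in <module>
  File "<stdin>", line 11, in <lambda>
IndexError: list index out of range
```

```bash
python3 - <<'E'
from h import *
w=grab_frame("wrist");print(np.round(w["T_tool_cam"],3),w["camera_matrix"]);cv2.imwrite("pics/w0.png",w["frame"])
E
```

```text
[[ 0.001 -0.956 -0.295  0.075]
 [ 1.     0.001  0.    -0.   ]
 [-0.    -0.295  0.956 -0.132]
 [ 0.     0.     0.     1.   ]] [[283.66284338   0.         318.53467925]
 [  0.         283.66284338 197.95530809]
 [  0.           0.           1.        ]]
```

View pics/w0.png

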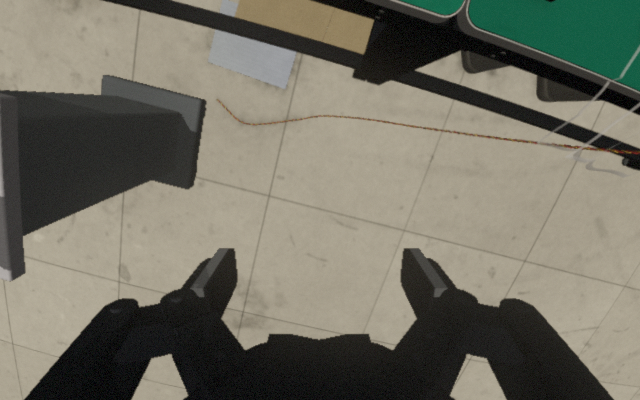

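Request:
move_arm --pt "1 0.01 0.02 0.03 0 0 10.5" --pt "1 0.03 0.045 0.06 0 0 21" --pt "1 0.05 0.07 0.09 0 0 31.5" --pt "1 0.07 0.1 0.12 0 0 42" --pt "1 0.09 0.13 0.13 0 0 52.5" --pt "1 0.11 0.16 0.14 0 0 63" --pt "1 0.135 0.19 0.14 0 0 73.5" --pt "1 0.16 0.22 0.14 0 0 84"

```text
time: 2.75
tool_pos: [0.3242, -0.3822, 0.3825]
orientation: [0.0, 0.646, 0.763, -0.0]
ft_force: [0.1, -0.6, 0.5]
opening: 0.0858
```

Request:
move_arm --pt "1 0.02 0.027 0 0 0 10.5" --pt "1 0.04 0.054 0 0 0 21" --pt "1 0.06 0.08 0 0 0 31.5" --pt "1 0.08 0.107 0 0 0 42" --pt "1 0.1 0.134 0 0 0 52.5" --pt "1 0.12 0.16 0 0 0 63" --pt "1 0.14 0.19 0 0 0 73.5" --pt "1 0.16 0.213 0 0 0 84"

```text
time: 3.75
tool_pos: [0.4841, -0.1689, 0.3825]
orientation: [0.0, -0.031, 1.0, -0.0]
ft_force: [0.0, -1.7, 0.1]
opening: 0.0854
```

```bash
python3 - <<'E'
from h import *
s=sense();print(s["time"],s["tool_pos"],s["orientation"],s["joint_pos"].round(2),s["ft_force"].round(2))
w=grab_frame("wrist");cv2.imwrite("pics/w1.png",w["frame"])
for n in("slot","home","upright","plunger"[:0] or "mate_upright"):
    print(n,[(m["score"],np.round(m["point"],1)) for m in mark_of(n,w)])
E
```

```text
3.75 [ 0.4841294  -0.16890972  0.382505  ] [ 1.83405468e-04 -3.09894914e-02  9.99519659e-01 -2.61298468e-04] [ 0.87  0.15 -0.67  1.68  0.1   1.35  1.82] [ 0.   -1.67  0.06]
slot [(0.74, array([261.9, 312.3])), (0.23, array([211. , 570.8]))]
home [(0.55, array([238.1, 315.9]))]
upright [(0.62, array([215.2, 313.7])), (0.3, array([207.7, 217.3]))]
mate_upright []
```

View pics/w1.png

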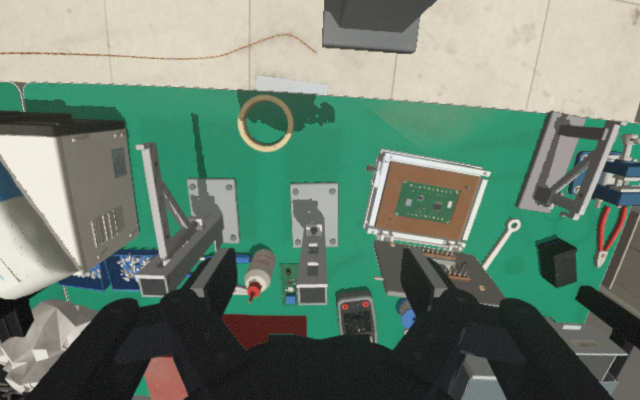

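Request:
move_arm --pt "1 -0.01 0 -0.01 0 -10 0" --pt "1 -0.02 0 -0.03 0 -20 0" --pt "1 -0.02 0 -0.05 0 -30 0" --pt "1 -0.01 -0.003 -0.07 0 -40 0" --pt "1 0 -0.003 -0.09 0 -40 0" --pt "1 0 -0.003 -0.09 0 -40 0"

```text
time: 4.75
tool_pos: [0.4825, -0.1734, 0.2909]
orientation: [0.341, -0.025, 0.94, -0.009]
ft_force: [0.7, 0.5, 1.2]
opening: 0.0853
```

```bash
python3 - <<'E'
from h import *
s=sense();print(s["time"],s["tool_pos"],s["orientation"],s["joint_pos"].round(2),s["ft_force"].round(2))
w=grab_frame("wrist");cv2.imwrite("pics/w2.png",w["frame"])
np.savez("w2.npz",p=s["tool_pos"],q=s["orientation"],T=w["T_tool_cam"],K=w["camera_matrix"],D=w["D"])
for n in("slot","home","upright"):
    print(n,[(m["score"],np.round(m["point"],1)) for m in mark_of(n,w)])
E
```

```text
4.75 [ 0.48249345 -0.17337582  0.29085818] [ 0.34078175 -0.02467377  0.93977925 -0.00860043] [ 0.92 -0.08 -0.45  2.26 -0.84  0.45  2.76] [0.73 0.46 1.18]
slot [(0.88, array([200.1, 324.5]))]
home []
upright [(0.94, array([ 96.7, 323.4]))]
```

View pics/w2.png

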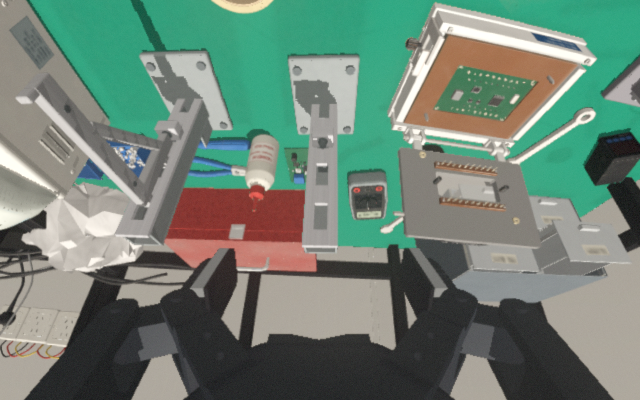

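```bash
python3 - <<'E'
import cv2
a=cv2.imread("pics/w2.png")
cv2.imwrite("pics/c3.png",cv2.resize(a[90:265,280:365],None,fx=4,fy=4,interpolation=cv2.INTER_CUBIC)[:, :340][:600] if 0 else cv2.resize(a[100:255,280:365],(0,0),fx=3.8,fy=3.8,interpolation=cv2.INTER_CUBIC))
E
```

```text
(no output)
```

View pics/c3.png

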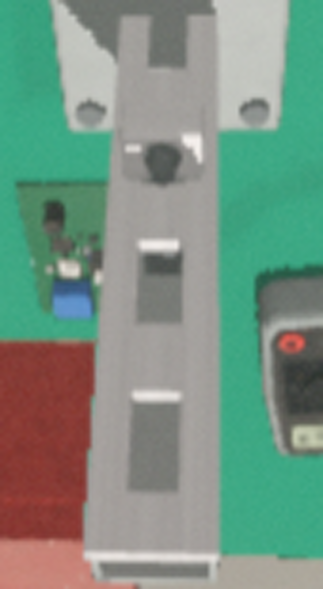

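```bash
cat > fit.py <<'E'
from h import *
from scipy.optimize import least_squares
z=np.load("w2.npz");w={"T_tool_cam":z["T"],"camera_matrix":z["K"],"D":z["D"]};pose=(z["p"],z["q"])
c=np.array([(133,390),(181,390),(127,488),(178,492),(139,240),(180,240),(135,320),(181,323)],float)
px=(c+.5)/3.8-.5+[280,100]
# local y: image left = +y? image up=-x world, right=+y
L=np.array([(0,-7,178),(0,7,178),(0,-7,210),(0,7,210),(0,-7,122),(0,7,122),(0,-7,154),(0,7,154)],float)/1000
def W(p):
    x,y,a,dz=p;R=np.array([[np.cos(a),-np.sin(a),0],[np.sin(a),np.cos(a),0],[0,0,1]])
    return (L+[0,0,dz])@R.T+[x,y,0]
r=least_squares(lambda p:(proj(w,W(p),pose)-px).ravel(),[.62,-.18,.07,0])
print(r.x,np.degrees(r.x[2]),r.cost);print(r.fun.reshape(-1,2).round(2))
J=np.linalg.inv(r.jac.T@r.jac);print(np.sqrt(np.diag(J))*.4)
r2=least_squares(lambda p:(proj(w,W([p[0],p[1],np.radians(4),p[2]]),pose)-px).ravel(),[.62,-.18,0]);print(r2.x,r2.cost)
a=cv2.imread("pics/w2.png")
cv2.imwrite("pics/c4.png",cv2.resize(a[40:160,270:380],None,fx=5,fy=5,interpolation=cv2.INTER_CUBIC))
E
python3 fit.py
```

```text
[ 0.60253772 -0.16951652  0.02557831  0.00158454] 1.465529229451834 0.6879421806041959
[[-0.41 -0.26]
 [-0.23  0.2 ]
 [-0.11  0.18]
 [ 0.03 -0.37]
 [-0.06 -0.23]
 [ 0.8   0.18]
 [-0.07  0.33]
 [ 0.12 -0.02]]
[0.00149641 0.00016309 0.04070792 0.00098549]
[ 0.60253243 -0.1695226   0.0015885 ] 0.77444781149331
```

View pics/c4.png

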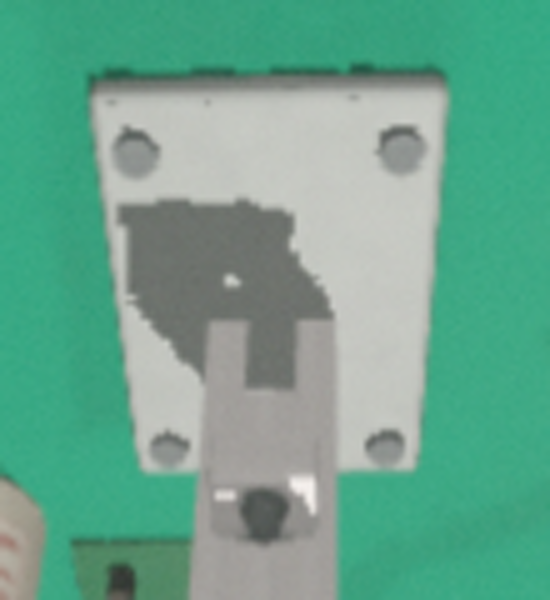

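```bash
cat >> fit.py <<'E'
print("----")
fc=np.array([(90,88),(447,86),(415,470),(143,472)],float);fp=(fc+.5)/5-.5+[270,40]
pa=np.vstack([px,fp])
def W2(p):
    x,y,a,dz,cx=p[:5];R=np.array([[np.cos(a),-np.sin(a),0],[np.sin(a),np.cos(a),0],[0,0,1]])
    F=np.array([(-.065,-.045,.01),(-.065,.045,.01),(.065,.045,.01),(.065,-.045,.01)])+[cx,0,0]
    return np.vstack([L+[0,0,dz],F])@R.T+[x,y,0]
f=lambda p:np.r_[(proj(w,W2(p),pose)-pa).ravel()/.4]
r=least_squares(f,[.6,-.17,.07,0,0]);print(r.x,np.degrees(r.x[2]),r.cost);print((r.fun.reshape(-1,2)*.4).round(2))
def g(p): 
    return np.r_[(proj(w,W2(p)+np.array(p[5:8]),pose)-pa).ravel()/.4,np.array(p[5:8])/.0015]
r=least_squares(g,[.6,-.17,.07,0,0,0,0,0]);print(r.x.round(4),np.degrees(r.x[2]),r.cost)
print((r.fun[:24].reshape(-1,2)*.4).round(2));print(np.sqrt(np.diag(np.linalg.inv(r.jac.T@r.jac))).round(4))
def g3(p): # also small camera rotation
    from scipy.spatial.transform import Rotation as Ro
    C=np.array([.34,-.173,.34]);X=(W2(p)-C)@Ro.from_rotvec(p[8:11]).as_matrix().T+C+np.array(p[5:8])
    return np.r_[(proj(w,X,pose)-pa).ravel()/.4,np.array(p[5:8])/.0015,np.array(p[8:11])/.004]
r=least_squares(g3,[.6,-.17,.07,0,0]+[0]*6);print(r.x.round(4),np.degrees(r.x[2]),r.cost)
print(np.sqrt(np.diag(np.linalg.inv(r.jac.T@r.jac))).round(4))
E
python3 fit.py | sed -n '/----/,$p'
```

```text
----
[ 0.60215473 -0.16944907  0.07757743  0.00183123 -0.00180788] 4.444859149774033 13.724961833430147
[[-0.34 -0.07]
 [-0.15  0.03]
 [-0.03  0.39]
 [ 0.12 -0.48]
 [ 0.   -0.08]
 [ 0.88 -0.06]
 [ 0.    0.5 ]
 [ 0.2  -0.22]
 [-0.76  0.5 ]
 [ 0.6  -0.21]
 [ 0.41  0.11]
 [-1.13 -0.14]]
[ 0.6022 -0.1695  0.0777  0.0035 -0.0007  0.     -0.     -0.0017] 4.454512089740405 12.368376079939196
[[-0.35 -0.08]
 [-0.16  0.03]
 [-0.04  0.39]
 [ 0.11 -0.49]
 [-0.01 -0.08]
 [ 0.87 -0.05]
 [-0.01  0.5 ]
 [ 0.19 -0.22]
 [-0.53  0.61]
 [ 0.44 -0.11]
 [ 0.33 -0.12]
 [-0.99 -0.37]]
[0.0021 0.0015 0.0037 0.0014 0.0016 0.0015 0.0015 0.001 ]
[ 6.025e-01 -1.697e-01  7.830e-02  3.300e-03 -9.000e-04 -0.000e+00
  0.000e+00 -1.500e-03  1.100e-03  4.000e-04 -0.000e+00] 4.485145942342405 12.148687192733215
[0.0023 0.0019 0.0055 0.0014 0.0017 0.0015 0.0015 0.0012 0.0017 0.003
 0.004 ]
```

Request:
move_arm --pt "1 0 0.02 0.02 0 10 0" --pt "1 0 0.07 0.04 0 20 0" --pt "1 0 0.12 0.06 0 30 0" --pt "1 0 0.18 0.06 0 40 0" --pt "1 0 0.24 0.06 0 40 0" --pt "1 -0.01 0.3 0.06 0 40 0" --pt "1 -0.01 0.36 0.05 0 40 0" --pt "1 -0.01 0.42 0.04 0 40 0"

```text
time: 5.95
tool_pos: [0.4747, 0.2145, 0.338]
orientation: [0.001, -0.026, 1.0, -0.001]
ft_force: [1.4, -0.6, 0.4]
opening: 0.0855
```

Request:
move_arm --pt "1 0 0.01 -0.04 0 0 -9" --pt "1 0 0.01 -0.06 0 0 -9" --pt "1 0 0.01 -0.06 0 0 -9"

```text
time: 6.32
tool_pos: [0.4742, 0.2228, 0.2768]
orientation: [-0.0, 0.051, 0.999, -0.001]
ft_force: [0.3, -0.3, 1.0]
opening: 0.0852
```

```bash
python3 - <<'E'
from h import *
s=sense();print(s["time"],s["tool_pos"],s["orientation"],s["joint_pos"].round(2),s["ft_force"].round(2))
w=grab_frame("wrist");cv2.imwrite("pics/w3.png",w["frame"])
np.savez("w3.npz",p=s["tool_pos"],q=s["orientation"],T=w["T_tool_cam"],K=w["camera_matrix"],D=w["D"])
for n,z in(("grip",.097),("claw",.09),("bracket",.012),("rest",0)):
    print(n,[(m["score"],np.round(m["point"],1),atz(*ray(w,m["point"],(s["tool_pos"],s["orientation"])),z).round(4)) for m in mark_of(n,w)])
E
```

```text
6.325 [0.47422639 0.22275732 0.2767796 ] [-1.18364830e-04  5.13330316e-02  9.98681250e-01 -8.16348171e-04] [ 0.3   0.33 -0.97  1.8   0.3   1.17  0.7 ] [ 0.25 -0.3   0.96]
grip [(0.57, array([171. , 353.6]), array([0.4675, 0.2629, 0.097 ]))]
claw [(0.91, array([226.3, 349.2]), array([0.5368, 0.2538, 0.09  ]))]
bracket [(0.84, array([204.1, 346.6]), array([0.5347, 0.258 , 0.012 ]))]
rest []
```

View pics/w3.png

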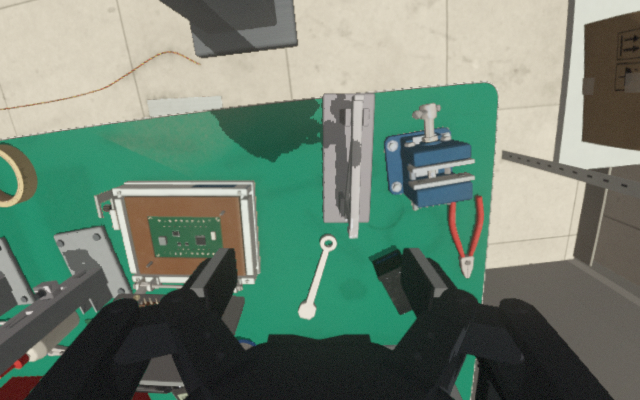

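```bash
python3 - <<'E'
import cv2
a=cv2.imread("pics/w3.png")
cv2.imwrite("pics/c5.png",cv2.resize(a[85:245,315:385],None,fx=3.7,fy=3.7,interpolation=cv2.INTER_CUBIC))
E
```

```text
(no output)
```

View pics/c5.png

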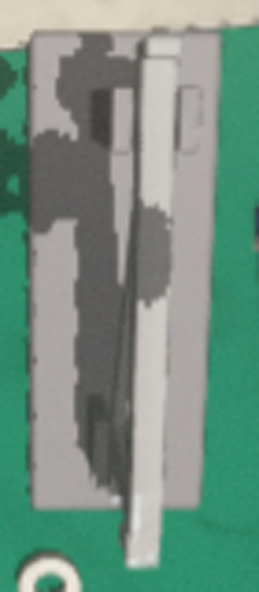

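```bash
python3 - <<'E'
from h import *
z=np.load("w3.npz");w={"T_tool_cam":z["T"],"camera_matrix":z["K"],"D":z["D"]};pose=(z["p"],z["q"])
def P(x,y,h): 
    u=(x+.5)/3.7-.5+315;v=(y+.5)/3.7-.5+85
    return atz(*ray(w,(v,u),pose),h)
a=P(157,100,.106);b=P(145,490,.106);d=b-a;print(a,b,np.degrees(np.arctan2(d[1],d[0])))
print("stop end",P(164,38,.116),"backedge",P(145,497,.106),"claw end",P(142,567,.100))
c=[P(*q,.012) for q in((30,32),(219,32),(200,508),(31,510))];print(np.round(c,4))
e=c[2]+c[3]-c[0]-c[1];print(np.degrees(np.arctan2(e[1],e[0])),np.mean(c,0))
E
```

```text
[0.40391671 0.26974657 0.106     ] [0.5190692  0.25870347 0.106     ] -5.477901118422044
stop end [0.38810845 0.27136999 0.116     ] backedge [0.52138399 0.25855391 0.106     ] claw end [0.54789628 0.25658345 0.1       ]
[[0.3774 0.2381 0.012 ]
 [0.384  0.3055 0.012 ]
 [0.5664 0.2891 0.012 ]
 [0.5602 0.2206 0.012 ]]
-5.306859102296808 [0.47200974 0.26332885 0.012     ]
```

Request:
move_arm --pt "0.4 -0.003 0.041 0 0 0 0.5" --pt "0.4 -0.003 0.041 -0.05 0 0 0.5" --pt "0.4 -0.003 0.041 -0.1 0 0 0.5" --pt "0.4 -0.003 0.041 -0.13 0 0 0.5" --pt "0.4 -0.003 0.041 -0.13 0 0 0.5"

```text
time: 7.2
tool_pos: [0.4707, 0.2639, 0.146]
orientation: [-0.001, 0.047, 0.999, -0.001]
ft_force: [-0.4, -0.2, 0.6]
opening: 0.0343
```

```bash
python3 - <<'E'
from h import *
s=sense();print(s["time"],s["tool_pos"],s["orientation"],s["opening"],s["ft_force"].round(2))
w=grab_frame("wrist");cv2.imwrite("pics/w4.png",w["frame"])
pose=(s["tool_pos"],s["orientation"])
c=np.array([.5357,.257,.012]);a=np.radians(-5.4);u=np.array([np.cos(a),np.sin(a),0])
X=[c+u*x+[0,0,h] for x,h in((-.14,.094),(-.065,.094),(-.02,.094))];print(proj(w,X,pose).round(1))
E
```

```text
7.2 [0.47071257 0.2638803  0.14603462] [-1.01177338e-03  4.66442525e-02  9.98910909e-01 -5.34588733e-04] 0.0343049261038743 [-0.36 -0.2   0.6 ]
[[317.1 112.5]
 [317.1 230.8]
 [317.1 289.1]]
```

View pics/w4.png

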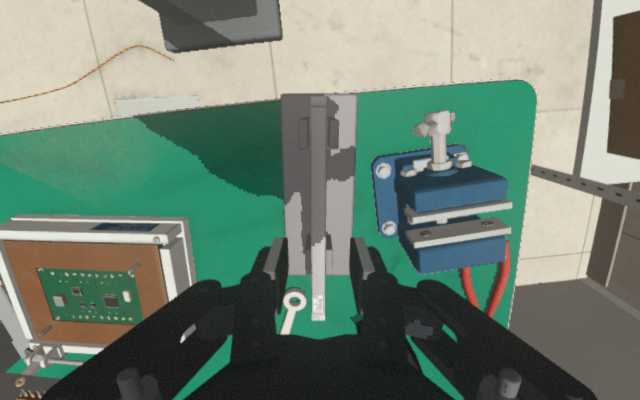

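Request:
move_arm --pt "0.4 0 0 -0.035 0 0 0" --pt "0.4 0 0 -0.055 0 0 0" --pt "0.4 0 0 -0.055 0 0 0" --pt "0 0 0 -0.055 0 0 0" --pt "0 0 0 -0.055 0 0 0" --pt "0 0 0 -0.055 0 0 0" --pt "0 0 0 -0.055 0 0 0" --pt "0 0 0 -0.055 0 0 0"

```text
time: 8.25
tool_pos: [0.4717, 0.2647, 0.0931]
orientation: [0.001, 0.047, 0.999, 0.0]
ft_force: [-2.1, -1.3, 6.9]
opening: 0.0087
```

Request:
move_arm --pt "0 0 0 0.02 0 0 0" --pt "0 0 0 0.05 0 0 0" --pt "0 0 0 0.09 0 0 0" --pt "0 0 0 0.13 0 0 0" --pt "0 0 0 0.17 0 0 0" --pt "0 0 0 0.17 0 0 0"

```text
time: 9.0
tool_pos: [0.4717, 0.2653, 0.2657]
orientation: [0.002, 0.046, 0.999, 0.001]
ft_force: [0.0, 0.1, -4.1]
opening: 0.0086
```

```bash
python3 - <<'E'
from h import *
s=sense();print(s["time"],s["tool_pos"],s["orientation"],s["opening"],s["ft_force"].round(2),s["ft_torque"].round(2))
w=grab_frame("wrist");cv2.imwrite("pics/w5.png",w["frame"])
f=grab_frame("scene");cv2.imwrite("pics/s5.png",cv2.resize(f["frame"][60:240,180:400],None,fx=3.3,fy=3.3,interpolation=cv2.INTER_CUBIC))
E
```

```text
9.0 [0.47167338 0.26528061 0.26567393] [2.39004232e-03 4.63191216e-02 9.98923460e-01 8.64668833e-04] 0.008632420933053934 [ 0.02  0.06 -4.05] [ 0.01  0.08 -0.03]
```

View pics/w5.png

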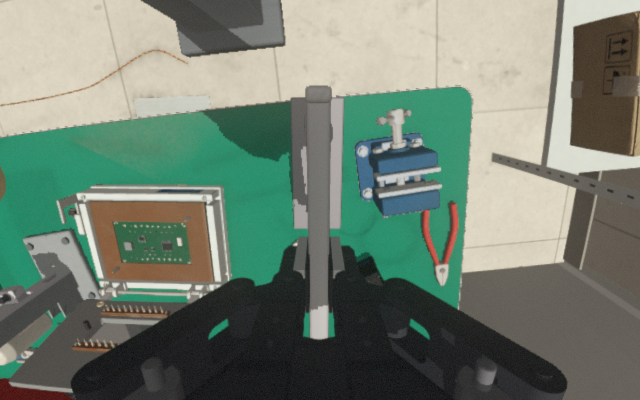

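View pics/s5.png

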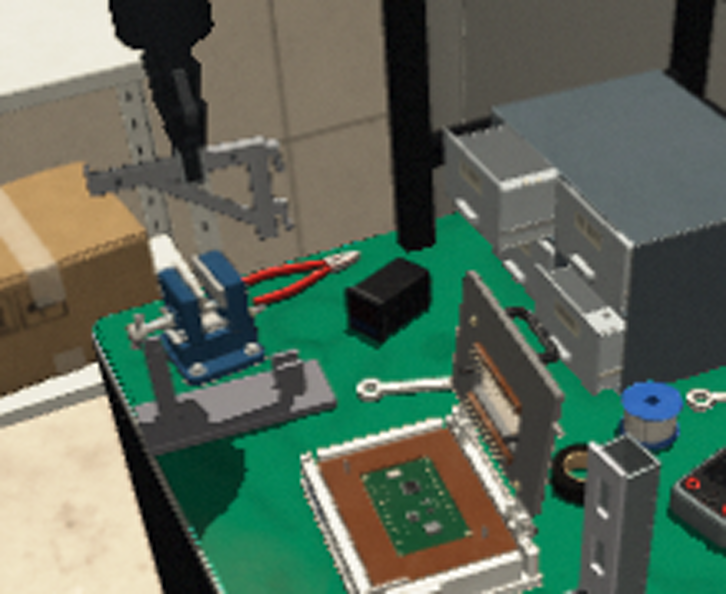

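```bash
cat > hb.py <<'E'
from h import *
from scipy.spatial.transform import Rotation as Ro
# bracket heel in tool coords, and axes. at grasp
def Rq(q): return Ro.from_quat([q[1],q[2],q[3],q[0]]).as_matrix()
pg=np.array([.4717,.2647,.0931]);qg=[.001,.047,.999,0.]
Rg=Rq(qg);a=np.radians(-5.4);B=Ro.from_euler('z',a).as_matrix()
# y: centred between jaws
heel=np.array([.5357,.257,.012])
ht=Rg.T@(heel-pg);Bt=Rg.T@B
ht[1]=0
def bpose(s): 
    r=Rq(s["orientation"]);return r@ht+s["tool_pos"],r@Bt
E
python3 - <<'E'
from hb import *
print(ht,Bt.round(3))
s=sense();print(bpose(s))
w=grab_frame("wrist")
p,R_=bpose(s)
for q in[(-150,0,104),(-150,0,94),(-140,0,104),(0,-5,94),(0,5,94),(-150,5,104),(-150,-5,104),(14,0,84)]:
    print(q,proj(w,R_@(np.array(q)/1000)+p,(s["tool_pos"],s["orientation"])).round(1))
a=w["frame"]
z=np.zeros((600,760,3),np.uint8)
z[:,:375]=cv2.resize(a[80:120,306:331],(375,600),interpolation=cv2.INTER_CUBIC)
z[:,385:]=cv2.resize(a[305:345,306:331],(375,600),interpolation=cv2.INTER_CUBIC)
cv2.imwrite("pics/c6.png",z)
E
```

```text
[-0.0642781   0.          0.08122841] [[-1.    -0.    -0.002]
 [-0.     1.     0.   ]
 [ 0.002  0.    -1.   ]]
(array([0.53492609, 0.25815377, 0.18116042]), array([[ 9.95659536e-01,  9.30620879e-02,  1.23942050e-03],
       [-9.30626012e-02,  9.95660193e-01,  3.63009962e-04],
       [-1.20025919e-03, -4.76778026e-04,  9.99999166e-01]]))
(-150, 0, 104) [[318.1  82.1]]
(-150, 0, 94) [[318.1  84.5]]
(-140, 0, 104) [[318.1 110.8]]
(0, -5, 94) [[309.1 373.8]]
(0, 5, 94) [[326.9 373.8]]
(-150, 5, 104) [[331.9  82.2]]
(-150, -5, 104) [[304.2  82.1]]
(14, 0, 84) [[318.  376.5]]
```

View pics/c6.png

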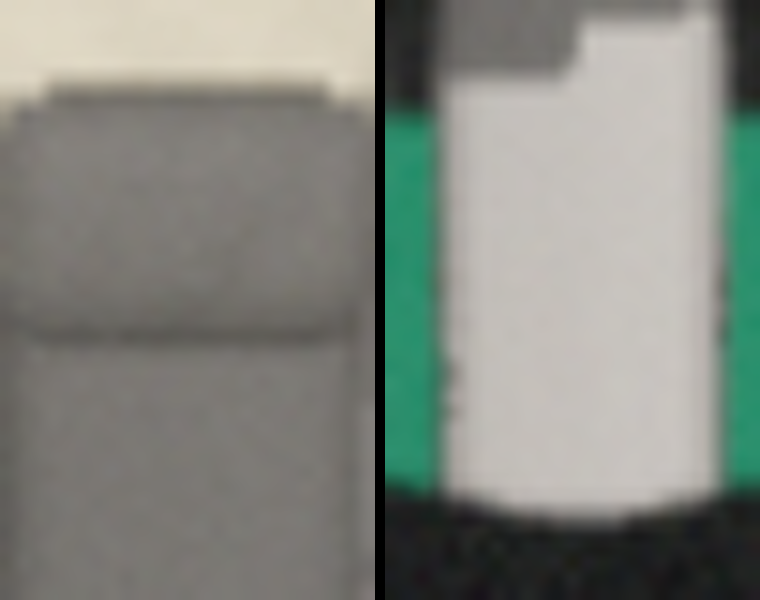

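```bash
python3 - <<'E'
from hb import *
a=cv2.imread("pics/w5.png")
cv2.imwrite("pics/c7.png",np.hstack([cv2.resize(a[80:260,295:345],None,fx=3.3,fy=3.3,interpolation=cv2.INTER_CUBIC)]))
g=cv2.cvtColor(a,cv2.COLOR_BGR2GRAY).astype(int)
for r in(95,110,125,140,160,180,200,220): print(r,g[r,300:338])
E
```

```text
95 [205 207 205 207 202 139 114 115 120 125 121 124 120 122 121 123 124 123
 125 123 122 124 120 120 123 125 127 128 123 117 112 131 202 209 210 204
 158 158]
110 [ 97  99  96  98  98  98  94 107 113 118 116 121 120 118 118 121 120 119
 122 120 119 122 121 120 121 122 118 120 112 109 125 168 175 176 175 174
 174 175]
125 [ 97  98  96  96  85  91  92 105 112 116 117 119 119 117 117 118 119 117
 116 120 120 121 117 119 118 122 118 117 112 105  89 114 167 174 174 173
 174 174]
140 [ 91  94  93  92  95  94  90 101 109 110 114 114 116 118 115 118 115 115
 115 118 118 116 117 118 119 117 118 114 109 101  92 112 165 172 174 172
 173 171]
160 [ 93 103 160 167 167 164 145 107 107 110 116 116 113 116 115 116 114 116
 115 116 116 120 117 114 117 115 114 113 107 110 147 168 170 170 170 171
 170 171]
180 [ 94  91  91 103 160 167 162 119 107 108 113 113 113 114 114 114 115 115
 117 115 118 117 118 116 116 118 115 113 103 107 145 164 167 169 170 168
 169 169]
200 [ 86  91  90  89  91  91  91  85 103 109 111 112 115 114 115 114 114 113
 114 114 111 115 116 116 116 116 117 111 104 106 164 168 167 167 169 168
 169 169]
220 [162 165 165 164 164 164 163 143 108 106 111 112 114 114 113 115 114 114
 114 117 116 117 118 116 118 119 113 108 105 117 161 168 165 168 167 167
 169 166]
```

View pics/c7.png

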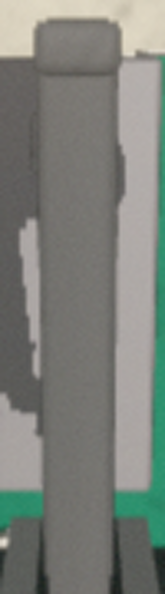

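```bash
python3 - <<'E'
from hb import *
w=grab_frame("wrist");K=np.array(w["camera_matrix"]);T=np.array(w["T_tool_cam"]);print(w["D"])
for r,l,rr in((95,304.8,331.4),(110,306.4,330.2),(125,306.3,330.3),(160,306.2,329.7),(180,306.6,329.7),(200,307.1,329.4),(220,307.3,329.4),(325,309.9,327.9)):
    # edges measured on pixel-centre coordinates
    d=K[0,0]*10/(rr-l);y=(r-K[1,2])/K[1,1]*d
    print(r,round(d,1),(T[:3,:3]@[0,y,d]+T[:3,3]*1000).round(1))
print("model arm-top z tool:",(ht+Bt@[-.15,0,.094])*1000,(ht+Bt@[0,0,.094])*1000)
E
```

```text
[-0.05050659  0.          0.          0.          0.        ]
95 106.6 [ 81.    0.2 -19.1]
110 119.2 [75.7  0.2 -7.6]
125 118.2 [ 69.7   0.2 -10.5]
160 120.7 [ 55.3   0.2 -12.3]
180 122.8 [ 46.7   0.2 -12.8]
200 127.2 [ 37.1   0.2 -11.1]
220 128.4 [ 28.1   0.2 -12.7]
325 157.6 [-38.4   0.3  -2.7]
model arm-top z tool: [ 8.55338249e+01  4.23007440e-02 -1.30710392e+01] [-6.44658721e+01  8.83413600e-03 -1.27714055e+01]
```

```bash
cat >> hb.py <<'E'
O=np.array([(-150,76),(-150,104),(-144,104),(-144,94),(0,94),(0,88),(14,88),(14,64),(9,60),(5.5,64),(5.5,78),(0,78),(0,32),(14,32),(14,8),(9,4),(5.5,8),(5.5,22),(0,22),(0,0),(-18,0),(-18,76),(-150,76)])/1000.
def overlay(img,f,p,R_,x0,y0,x1,y1,k,extra=None,pose=None):
    im=cv2.resize(img[y0:y1,x0:x1],None,fx=k,fy=k,interpolation=cv2.INTER_CUBIC)
    for y,c in((.005,(0,0,255)),(-.005,(255,0,0))):
        X=np.array([R_@[x,y,z]+p for x,z in O]);q=proj(f,X,pose)
        q=((q+.5-[x0,y0])*k)
        cv2.polylines(im,[np.round(q).astype(np.int32)],False,c,1)
    return im
E
python3 - <<'E'
from hb import *
s=sense();p,R_=bpose(s);f=grab_frame("scene")
cv2.imwrite("pics/o1.png",overlay(f["frame"],f,p,R_,195,90,280,140,9))
E
```

```text
(no output)
```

View pics/o1.png

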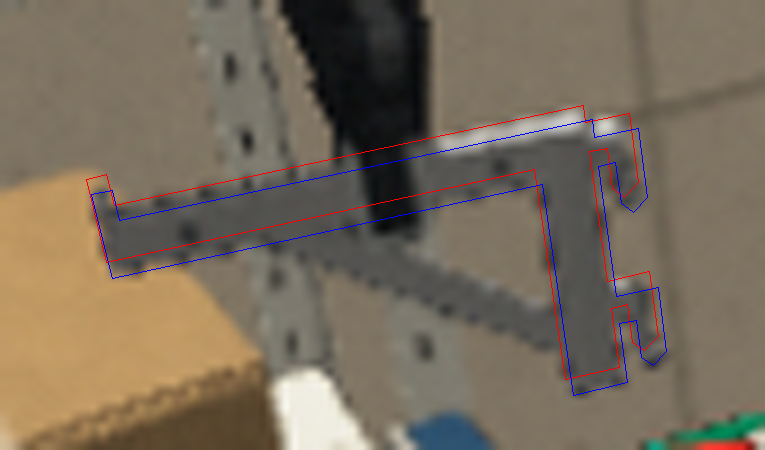

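Request:
move_arm --pt "0 -0.005 -0.03 0.03 0 0 0" --pt "0 -0.01 -0.085 0.035 0 0 2" --pt "0 -0.01 -0.14 0.035 0 0 4" --pt "0 -0.01 -0.2 0.035 0 0 6" --pt "0 -0.01 -0.26 0.035 0 0 8" --pt "0 -0.005 -0.32 0.02 0 0 9.7" --pt "0 0 -0.38 0 0 0 9.7" --pt "0 0.005 -0.43 -0.03 0 0 9.7"

```text
time: 10.25
tool_pos: [0.4759, -0.168, 0.231]
orientation: [0.0, -0.038, 0.999, -0.0]
ft_force: [-0.1, 0.0, -3.3]
opening: 0.0088
```

Request:
move_arm --pt "0 0.01 -0.013 -0.02 0 0 0" --pt "0 0.015 -0.013 -0.03 0 0 0" --pt "0 0.015 -0.013 -0.03 0 0 0"

```text
time: 10.62
tool_pos: [0.4911, -0.1771, 0.2014]
orientation: [-0.0, -0.039, 0.999, 0.001]
ft_force: [-0.1, 0.6, -2.0]
opening: 0.0086
```

```bash
cat > chk.py <<'E'
from hb import *
import sys
s=sense();p,R_=bpose(s);n=sys.argv[1]
u0=np.array([.602,-.1695,0]);a=np.radians(4.4);U=Ro.from_euler('z',a).as_matrix()
print(s["time"],s["tool_pos"].round(4),s["opening"],s["ft_force"].round(2),s["ft_torque"].round(2))
print("heel in upright mm",(U.T@(p-u0)*1000).round(1),"yaw",np.degrees(np.arctan2(R_[1,0],R_[0,0])).round(2),"pitch/roll",np.degrees(R_[2,:2]).round(2))
f=grab_frame("scene")
im=overlay(f["frame"],f,p,R_,300,175,400,275,6)
dz=float(sys.argv[2])/1000 if len(sys.argv)>2 else .0025
for z0 in(.178,.122):
    X=np.array([U@[0,y,z+dz]+u0 for y,z in((-.007,z0),(.007,z0),(.007,z0+.032),(-.007,z0+.032),(-.007,z0))])
    q=(proj(f,X)+.5-[300,175])*6;cv2.polylines(im,[np.round(q).astype(np.int32)],False,(0,255,255),1)
cv2.imwrite(f"pics/{n}s.png",im)
w=grab_frame("wrist");cv2.imwrite(f"pics/{n}w.png",w["frame"])
np.savez(f"{n}.npz",p=s["tool_pos"],q=s["orientation"],T=w["T_tool_cam"],K=w["camera_matrix"],D=w["D"])
E
python3 chk.py a1
```

```text
10.625 [ 0.4911 -0.1771  0.2014] 0.008600788551358823 [-0.09  0.59 -1.95] [ 0.05  0.05 -0.01]
heel in upright mm [-47.    1.1 120.1] yaw 4.47 pitch/roll [-0.16  0.07]
```

View pics/a1s.png

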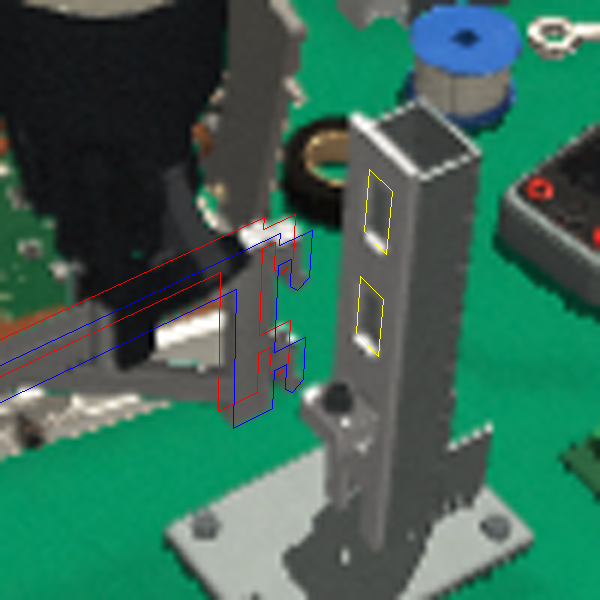

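View pics/a1w.png

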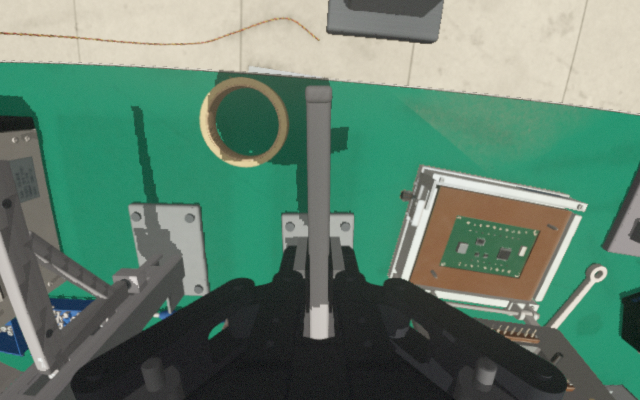

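Request:
move_arm --pt "0 0.01 -0.0005 0.0025 0 0 0" --pt "0 0.022 0.0006 0.0025 0 0 0" --pt "0 0.03 0.0012 0.0025 0 0 0" --pt "0 0.03 0.0012 0.0025 0 0 0"

```text
time: 11.22
tool_pos: [0.5217, -0.177, 0.2042]
orientation: [0.0, -0.038, 0.999, 0.0]
ft_force: [-1.0, 0.3, -3.7]
opening: 0.009
```

```bash
python3 chk.py a2; python3 - <<'E'
from h import *
f=grab_frame("top");cv2.imwrite("pics/t2.png",cv2.resize(f["frame"][190:240,340:400],None,fx=10,fy=10,interpolation=cv2.INTER_CUBIC))
E
```

```text
11.225 [ 0.5217 -0.177   0.2042] 0.008981590802733823 [-0.96  0.26 -3.73] [0.06 0.11 0.02]
heel in upright mm [-16.4  -1.3 123. ] yaw 4.4 pitch/roll [-0.11  0.02]
```

View pics/a2s.png

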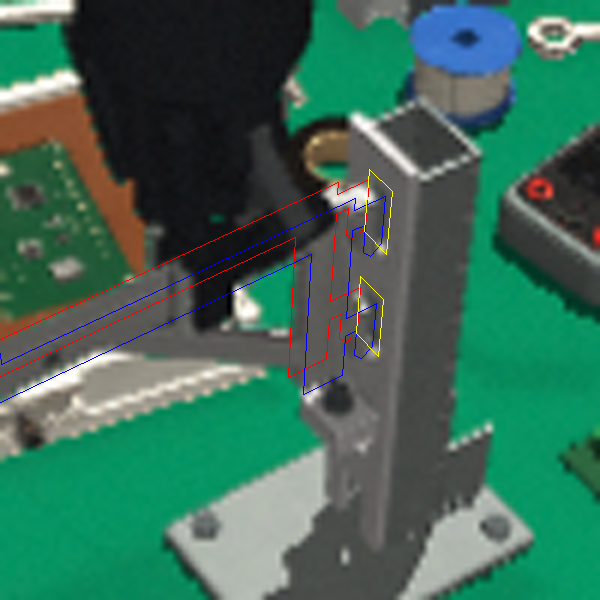

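View pics/t2.png

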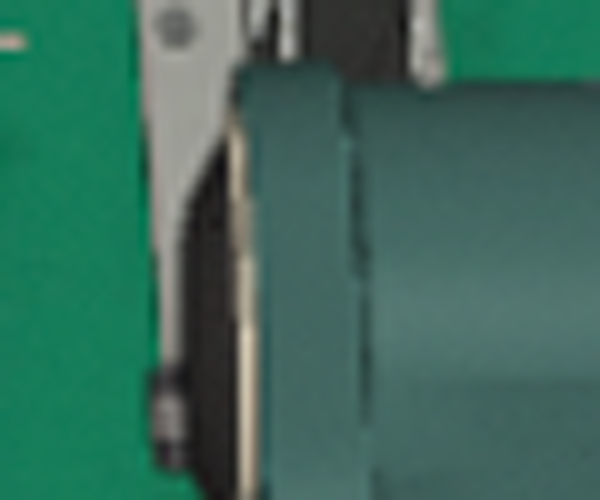

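Request:
move_arm --pt "0 0.001 0.0013 0 0 0 0" --pt "0 0.005 0.0016 0 0 0 0" --pt "0 0.009 0.0019 0 0 0 0" --pt "0 0.009 0.0019 0 0 0 0"

```text
time: 11.88
tool_pos: [0.5304, -0.1754, 0.2043]
orientation: [0.0, -0.038, 0.999, 0.0]
ft_force: [-0.7, -0.3, -2.8]
opening: 0.0086
```

```bash
python3 chk.py a3
```

```text
11.875 [ 0.5304 -0.1754  0.2043] 0.008569285431563874 [-0.71 -0.34 -2.77] [0.04 0.03 0.03]
heel in upright mm [ -7.6  -0.4 123.1] yaw 4.37 pitch/roll [-0.11  0.  ]
```

View pics/a3s.png

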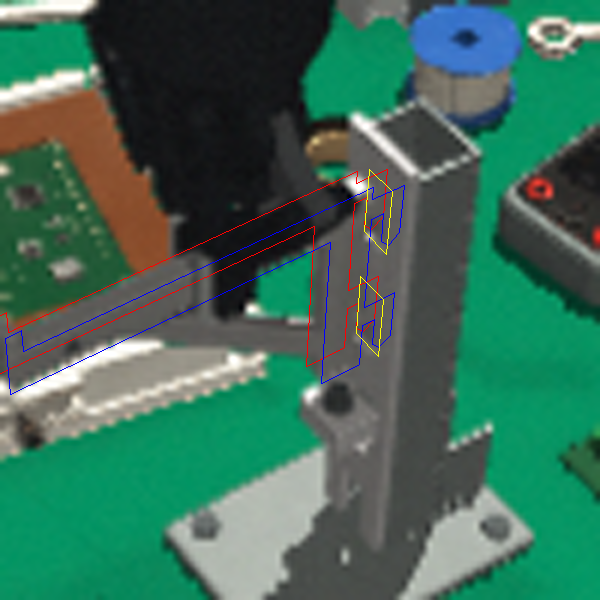

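Request:
move_arm --pt "0 0.004 0.0006 0 0 0 0" --pt "0 0.007 0.0009 0 0 0 0" --pt "0 0.0085 0.001 0 0 0 0" --pt "0 0.0085 0.001 0 0 0 0"

```text
time: 12.48
tool_pos: [0.5365, -0.1748, 0.2035]
orientation: [-0.003, -0.038, 0.999, -0.0]
ft_force: [-18.0, -0.1, 0.3]
opening: 0.0092
```

```bash
python3 chk.py a4
```

```text
12.475 [ 0.5365 -0.1748  0.2035] 0.009245690232049991 [-17.96  -0.09   0.25] [-0.16  3.57  0.05]
heel in upright mm [ -1.9  -0.4 121.9] yaw 4.33 pitch/roll [-0.43  0.  ]
```

View pics/a4s.png

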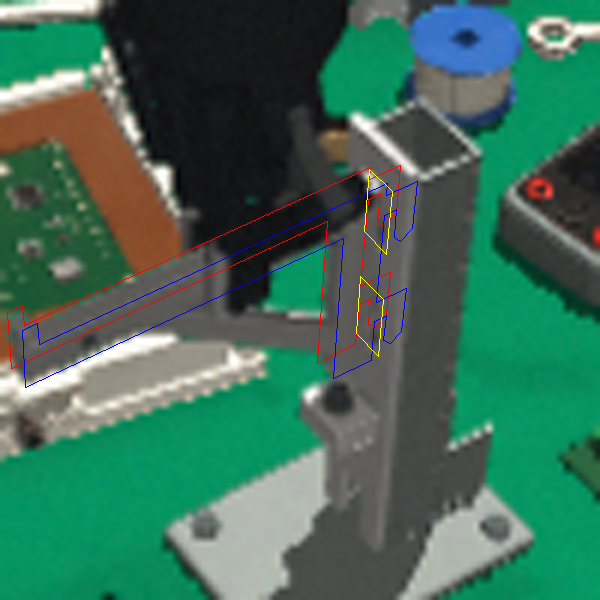

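Request:
move_arm --pt "0 -0.0022 -0.0002 0 0 0 0" --pt "0 -0.0022 -0.0002 0 0 0 0" --pt "0 -0.0022 -0.0002 -0.002 0 0 0" --pt "0 -0.0022 -0.0002 -0.004 0 0 0" --pt "0 -0.0022 -0.0002 -0.004 0 0 0"

```text
time: 13.2
tool_pos: [0.5364, -0.1747, 0.2001]
orientation: [-0.0, -0.038, 0.999, 0.0]
ft_force: [-1.8, -0.1, -4.5]
opening: 0.0091
```

```bash
python3 chk.py a5
```

```text
13.2 [ 0.5364 -0.1747  0.2001] 0.00907066331311699 [-1.83 -0.15 -4.54] [-0.02  0.61 -0.02]
heel in upright mm [ -1.5  -0.2 118.9] yaw 4.36 pitch/roll [-0.12 -0.  ]
```

Request:
move_arm --pt "0 0 0 -0.001 0 0 0" --pt "0 0 0 -0.002 0 0 0" --pt "0 0 0 -0.002 0 0 0"

```text
time: 13.68
tool_pos: [0.5364, -0.1747, 0.1983]
orientation: [0.0, -0.038, 0.999, -0.0]
ft_force: [-2.2, -1.4, -3.3]
opening: 0.0086
```

Request:
move_arm --pt "0 0 0 -0.001 0 0 0" --pt "0 0 0 -0.001 0 0 0"

```text
time: 13.92
tool_pos: [0.5364, -0.1747, 0.1973]
orientation: [0.0, -0.038, 0.999, -0.0]
ft_force: [-2.3, -0.3, -4.3]
opening: 0.009
```

Request:
move_arm --pt "0 0 0 -0.001 0 0 0" --pt "0 0 0 -0.001 0 0 0"

```text
time: 14.18
tool_pos: [0.5364, -0.1747, 0.1962]
orientation: [0.0, -0.038, 0.999, -0.0]
ft_force: [-2.1, -1.2, -3.4]
opening: 0.0087
```

Request:
move_arm --pt "0 0 0 -0.0007 0 0 0" --pt "0 0 0 -0.0007 0 0 0"

```text
time: 14.42
tool_pos: [0.5364, -0.1747, 0.1956]
orientation: [0.0, -0.038, 0.999, -0.0]
ft_force: [-2.6, -0.3, -2.9]
opening: 0.0086
```

Request:
move_arm --pt "0 0 0 -0.0007 0 0 0" --pt "0 0 0 -0.0007 0 0 0"

```text
time: 14.68
tool_pos: [0.5364, -0.1747, 0.195]
orientation: [-0.0, -0.038, 0.999, -0.0]
ft_force: [-5.3, -0.3, -0.6]
opening: 0.0087
```

Request:
move_arm --pt "0 0 0 -0.0007 0 0 0" --pt "0 0 0 -0.0007 0 0 0"

```text
time: 14.92
tool_pos: [0.5363, -0.1748, 0.1945]
orientation: [-0.0, -0.038, 0.999, -0.0]
ft_force: [-8.0, -0.8, 4.3]
opening: 0.0088
```

Request:
move_arm --pt "0 -0.0008 0 0.0007 0 0 0" --pt "0 -0.0008 0 0.0007 0 0 0"

```text
time: 15.18
tool_pos: [0.5359, -0.1746, 0.195]
orientation: [0.0, -0.038, 0.999, -0.0]
ft_force: [0.8, 1.2, -4.4]
opening: 0.0087
```

```bash
python3 chk.py a6
```

```text
15.175 [ 0.5359 -0.1746  0.195 ] 0.008739535120878186 [ 0.78  1.16 -4.45] [-0.01  0.06  0.04]
heel in upright mm [-2.000e+00 -1.000e-01  1.138e+02] yaw 4.37 pitch/roll [-0.07 -0.01]
```

View pics/a6s.png

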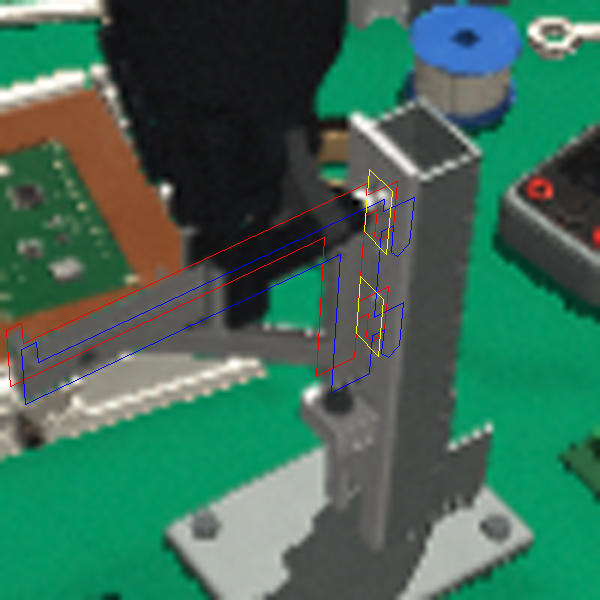

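Request:
move_arm --pt "0.1 0 0 -0.0002 0 0 0" --pt "0.2 0 0 -0.0002 0 0 0" --pt "0.35 0 0 0 0 0 0" --pt "0.35 0 0 0 0 0 0" --pt "0.35 0 0 0 0 0 0"

```text
time: 15.9
tool_pos: [0.5356, -0.1747, 0.195]
orientation: [0.0, -0.038, 0.999, -0.0]
ft_force: [-1.0, -0.1, 0.7]
opening: 0.0298
```

```bash
python3 chk.py a7
```

```text
15.9 [ 0.5356 -0.1747  0.195 ] 0.02976845439372631 [-0.96 -0.11  0.72] [-0.02  0.04  0.  ]
heel in upright mm [ -2.3  -0.2 113.8] yaw 4.36 pitch/roll [-0.11 -0.02]
```

View pics/a7s.png

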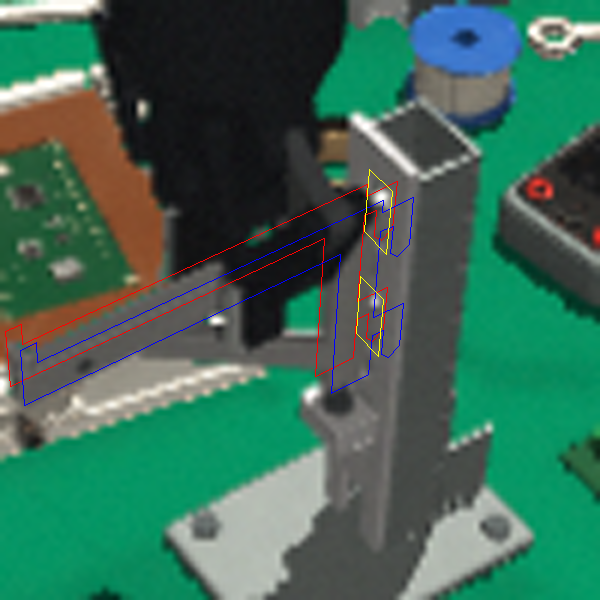

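View pics/a7w.png

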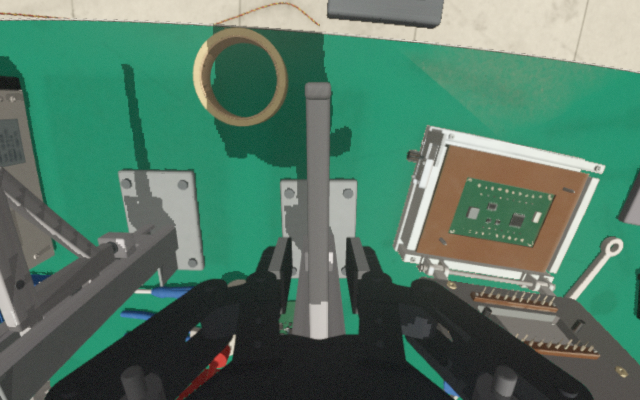

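Request:
move_arm --pt "0.35 0 0 0.015 0 0 0" --pt "0.35 0 0 0.05 0 0 0" --pt "0.35 0 0 0.08 0 0 0" --pt "0 0.01 0.001 0.08 0 0 0" --pt "0 0.03 0.0025 0.08 0 0 0" --pt "0 0.046 0.0035 0.08 0 0 0" --pt "0 0.046 0.0035 0.06 0 0 0" --pt "0 0.046 0.0035 0.045 0 0 0"

```text
time: 17.0
tool_pos: [0.5808, -0.1711, 0.238]
orientation: [-0.001, -0.038, 0.999, 0.0]
ft_force: [0.1, -0.8, 0.6]
opening: 0.0001
```

```bash
python3 chk.py a8; python3 - <<'E'
from hb import *
s=sense();f=grab_frame("scene");p=np.array([.602,-.1695,.1138]);R_=Ro.from_euler('z',4.4,degrees=True).as_matrix()
cv2.imwrite("pics/o8.png",overlay(f["frame"],f,p-R_[:,0]*.001,R_,295,160,385,255,6.3))
E
```

```text
17.0 [ 0.5808 -0.1711  0.238 ] 0.00012318684489447666 [ 0.13 -0.85  0.57] [-0.01 -0.   -0.06]
heel in upright mm [ 42.9   0.  156.7] yaw 4.37 pitch/roll [-0.2   0.02]
```

View pics/o8.png

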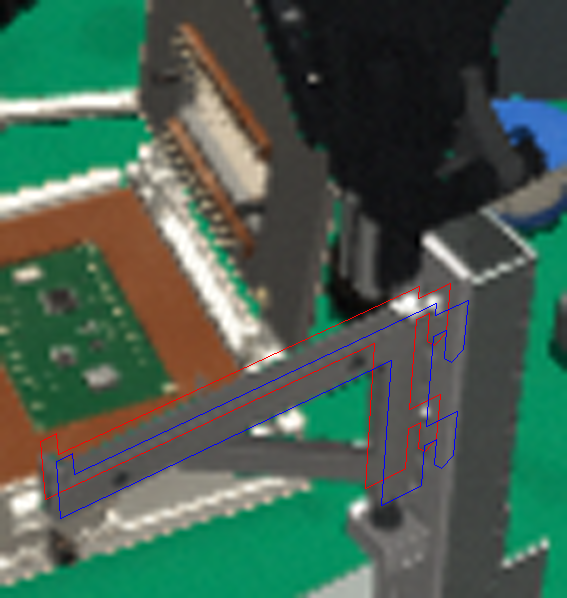

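View pics/a8w.png

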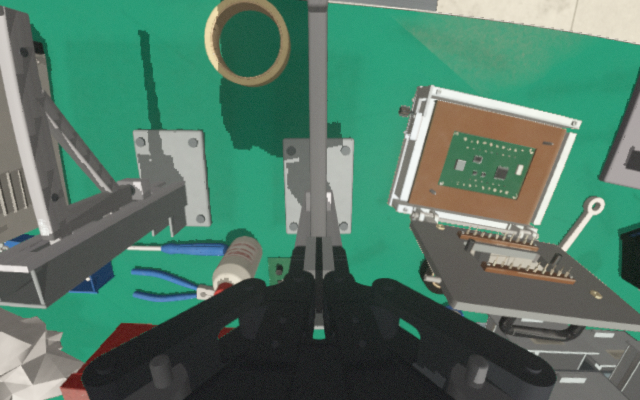

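Request:
move_arm --pt "0 0 0 -0.01 0 0 0" --pt "0 0 0 -0.016 0 0 0" --pt "0 0 0 -0.019 0 0 0" --pt "0 0 0 -0.02 0 0 0"

```text
time: 17.65
tool_pos: [0.5816, -0.1712, 0.2198]
orientation: [-0.0, -0.038, 0.999, -0.0]
ft_force: [-0.8, 0.7, -0.2]
opening: 0.0
```

Request:
move_arm --pt "0 0 0 -0.001 0 0 0" --pt "0 0 0 -0.002 0 0 0"

```text
time: 17.9
tool_pos: [0.5816, -0.1712, 0.218]
orientation: [0.0, -0.038, 0.999, -0.0]
ft_force: [0.2, 0.3, -0.3]
opening: -0.0002
```

Request:
move_arm --pt "0 0 0 -0.001 0 0 0" --pt "0 0 0 -0.002 0 0 0" --pt "0 0 0 -0.002 0 0 0"

```text
time: 18.27
tool_pos: [0.582, -0.1712, 0.2164]
orientation: [0.001, -0.038, 0.999, -0.0]
ft_force: [1.4, 0.2, 4.9]
opening: 0.0003
```

Request:
move_arm --pt "0 0 0 -0.001 0 0 0" --pt "0 0 0 -0.002 0 0 0" --pt "0 0 0 -0.002 0 0 0"

```text
time: 18.65
tool_pos: [0.5819, -0.1712, 0.2142]
orientation: [0.0, -0.038, 0.999, -0.0]
ft_force: [1.7, -0.5, 2.5]
opening: -0.0001
```

Request:
move_arm --pt "0 0 0 -0.002 0 0 0" --pt "0 0 0 -0.003 0 0 0" --pt "0 0 0 -0.003 0 0 0"

```text
time: 19.02
tool_pos: [0.5813, -0.1712, 0.2106]
orientation: [-0.0, -0.038, 0.999, 0.0]
ft_force: [0.1, -0.3, 0.5]
opening: -0.0001
```

Request:
move_arm --pt "0 0 0 -0.002 0 0 0" --pt "0 0 0 -0.003 0 0 0" --pt "0 0 0 -0.003 0 0 0"

```text
time: 19.4
tool_pos: [0.5815, -0.1712, 0.2078]
orientation: [-0.0, -0.038, 0.999, 0.0]
ft_force: [-0.5, -0.4, 0.1]
opening: -0.0
```

Request:
move_arm --pt "0 0 0 -0.002 0 0 0" --pt "0 0 0 -0.003 0 0 0" --pt "0 0 0 -0.003 0 0 0"

```text
time: 19.77
tool_pos: [0.5818, -0.1713, 0.2064]
orientation: [0.0, -0.038, 0.999, -0.001]
ft_force: [-8.3, 0.7, 21.9]
opening: 0.0001
```

```bash
python3 chk.py a9; python3 - <<'E'
from hb import *
f=grab_frame("scene");p=np.array([.602,-.1695,.1020]);R_=Ro.from_euler('z',4.4,degrees=True).as_matrix()
cv2.imwrite("pics/o9.png",overlay(f["frame"],f,p,R_,295,160,385,255,6.3))
E
```

```text
19.775 [ 0.5818 -0.1713  0.2064] 6.441124357346973e-05 [-8.3   0.7  21.89] [ 0.06  2.01 -0.01]
heel in upright mm [ 44.1  -0.4 125.2] yaw 4.35 pitch/roll [-0.07 -0.08]
```

View pics/o9.png

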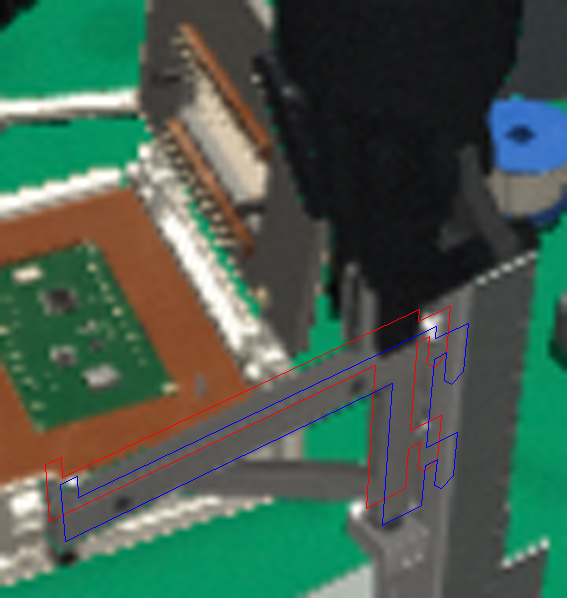

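Request:
move_arm --pt "0 0 0 0.002 0 0 0" --pt "0 0 0 0.02 0 0 0" --pt "0 0 0 0.06 0 0 0" --pt "0 -0.04 0 0.1 0 0 0" --pt "0 -0.09 0.02 0.12 0 0 0" --pt "0 -0.13 0.04 0.14 0 0 0" --pt "0 -0.13 0.04 0.14 0 0 0"

```text
time: 20.8
tool_pos: [0.4506, -0.1301, 0.3476]
orientation: [0.001, -0.038, 0.999, -0.003]
ft_force: [0.4, -1.3, 0.5]
opening: 0.0
```

```bash
python3 chk.py b1; python3 - <<'E'
from hb import *
f=grab_frame("scene");R_=Ro.from_euler('z',4.4,degrees=True).as_matrix()
i=[overlay(f["frame"],f,np.array([.602,-.1695,h]),R_,300,165,380,255,4.9) for h in(.1025,.115)]
cv2.imwrite("pics/o10.png",np.hstack(i))
t=grab_frame("tape" if 0 else "top")
for n in("tape","ipa_bottle"): print(n,[(m["score"],atz(*ray(t,m["point"]),0).round(3)) for m in mark_of(n,t)])
E
```

```text
20.8 [ 0.4506 -0.1301  0.3476] 4.6404033785144494e-05 [ 0.36 -1.31  0.47] [-0.02  0.02  0.01]
heel in upright mm [-83.5  50.5 266.5] yaw 4.39 pitch/roll [ 0.01 -0.3 ]
tape [(0.43, array([ 0.441, -0.277,  0.   ]))]
ipa_bottle [(0.83, array([ 0.705, -0.271,  0.   ]))]
```

View pics/o10.png

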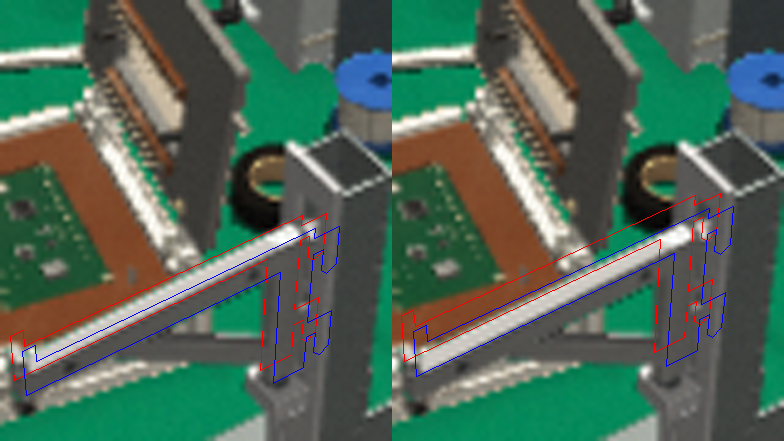

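View pics/b1w.png

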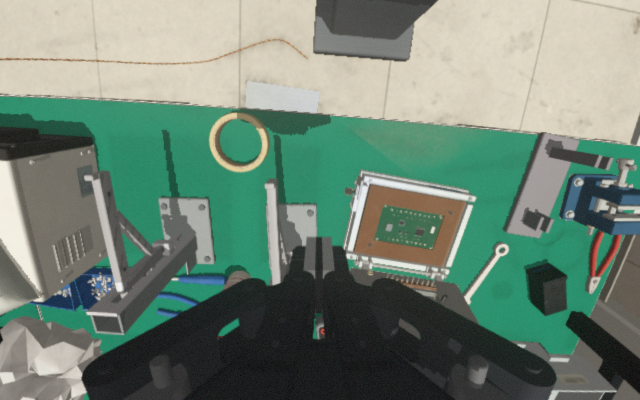

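```bash
python3 - <<'E'
from hb import *
f=grab_frame("scene");R_=Ro.from_euler('z',4.4,degrees=True).as_matrix()
i=[cv2.resize(f["frame"][205:255,335:375],None,fx=9,fy=9,interpolation=cv2.INTER_CUBIC),overlay(f["frame"],f,np.array([.602,-.1695,.1020]),R_,335,205,375,255,9)]
cv2.imwrite("pics/o11.png",np.hstack(i))
E
```

```text
(no output)
```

View pics/o11.png

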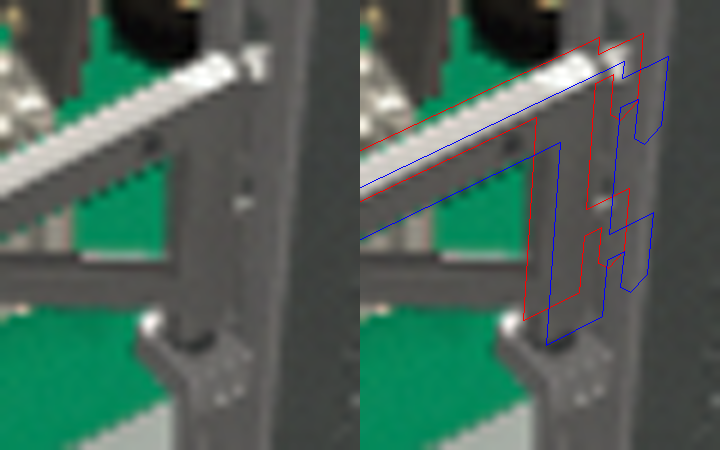

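```bash
python3 -c "
from rig import *
print(job_done());print(sense()['time'])"
```

```text
the job is handed in; nothing more can be done
None
the job is handed in; nothing more can be done
```

The bracket is on the empty upright and looks fully home, with both claws in the upper two slots. I handed the job in about 21 s into the 72 s; it reported no verdict.

**What I did**
- **Finding the slots:** I located the upright and its slots with the wrist camera. The strip sits about 2.5 mm above nominal.
- **Hooking in:** I lifted the bracket out of its rest and pushed the claws in until the back edge met the strip. I then lowered it about 8 mm until it reached the catch.
- **Letting go:** I backed off slightly and opened the jaws. The bracket hung level on the catch.
- **Pressing home:** I pressed with shut fingertips about 20 mm from the strip. The catch gave way at about 5 N, and the bracket then dropped away from the fingers. I followed it down to a hard stop about 11 mm below the catch position, at 22 N.

**Last checks**
- **Height:** After backing the arm off, the bracket in the scene picture matches the outline for home height. It does not match the outline for catch height.
- **Bottle and tape:** The bottle is standing where it was. One low-confidence reading (0.43) puts the tape about 20 mm from its start, within the 50 mm limit. The first reading agreed with that start to within about 12 mm, so some of the shift may be measurement error.
- **Contact:** The arm is clear and the force reading is near zero.

**Not confirmed:** I couldn't measure the plunger directly because the heel hides it. That it is fully pressed rests on the hard stop and the picture. The outline also fits only to about one pixel, or 2–3 mm.

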